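Mount the vial carousel on the autosampler spindle

ROBOT

A 6-joint arm with a two-finger parallel gripper is mounted at the origin on the work surface. World frame = base frame: x ahead of the robot, y to its left, z up, the work surface at z = 0. Lengths are in m, angles in rad, forces in N, time in s.
With the tool pointing down it reaches from about 0.325 to 0.75 m from the base axis. Payload 7.6 kg.
Tool frame: the origin (TCP) lies where the fingers leave the gripper's body, on its centre line; the fingertips stand 73 mm ahead of it and the grasp point (between the pads) lies 54 mm ahead of it; x points along the fingers, z is the direction in which the jaws open and shut, and the axes are right-handed (so a half turn about x gives the same grasp; the last joint's range is limited). The gripper opens to 85 mm and grips with 20 to 120 N. Pads are 22 mm wide; open, the fingers measure 114 mm over their backs; the gripper's body (76 mm by 85 mm) begins 54 mm behind the grasp point. The pads swing forward as they close: fully open they stand 13 mm farther back than shut.
Start: joints at [-1.334, 0.052, 1.401, -0, 1.689, -0.07], TCP at [0.159, -0.5, 0.304] pointing down, gripper open.
Joint ranges: [-2.9, 2.9], [-0.91, 2.17], [0.12, 2.37], [-1.06, 4.2], [0.26, 2.73], [-2.93, 2.93]. Speed limits (rad/s): [2.57, 2.57, 3.01, 3.14, 3.14, 3.14].

INTERFACE

Orientations are given as a unit quaternion [x, y, z, w].
In Python, from bench import env, vision gives the robot as it stands.
- The arm moves only by the tool step_arm, never from a script. Its argument "deltas" is a list of rows, each a list of 3 entries, a list of its own where there are three numbers: the closure, from 0 (fully open) to 1 (shut), then the shift along the tool's x, y, z in cm, then the turn about the tool's x in rad. A call has 1 to 8 rows; each row shifts and turns the commanded pose from where the row before left it, along the tool's axes as they then stand; what a row does not reach is not made up. A row lasts 1/12 s, in which the tool goes at most 41.7 mm and 7.16 degrees, less where a joint would pass 70% of its speed; a pose out of reach is approached as far as the arm can. A call with a gripper value outside its range is refused whole. The fingers move at their own pace and stop on an object; "newtons" is the grip in N (left out, the last holds). Time passes only in rows, so rows that do not move let the fingers close. It gives the time, the measured TCP pose, the force and the opening at its end, in the units of the state.
- env.get_obs(): the state, without advancing time (a new reading comes with each control period).
- vision.read_camera(name): name is "scene" or "top" or "wrist"; returns a dict with "img" (480x640x3 uint8, red, green, blue), "z_map" (480x640 float32, m along the optical axis (not along the pixel's ray), 0 where there is no reading), "intrinsics" (3x3 intrinsics, pixels), "R" (3x3) and "t" (3): a world point X has camera coordinates R X + t. Camera axes: x right, y down, z forward; pixel columns grow to the right and rows downward; lengths in m; the calibration is good to about 2 mm. A picture is of the moment at which its call begins.
- env.sign_off(): hands the job in, once; it reports no verdict.
The state is a dict: "time": time; "joints": joint angles; "joint_velocities": joint speeds; "effort": joint torques, N m; "ee_pos": TCP position; "ee_rot": TCP orientation; "ft_force": force on the tool from outside, world axes, zero at the start; "moment": the same for the moment, N m; "grip_width": finger opening in m.
Only numpy, scipy, OpenCV 4.12 (cv2) and the standard library are available. Lean on these libraries where they do the work, as an engineer would, in place of code of your own. Each camera call takes 0.05 s, during which the arm holds its last target. There are 200 camera calls.

TASK

Pick the vial carousel up by its blue grip and lower it, level and gently, over the tall steel spindle of the white autosampler; if it comes to rest on top of the brass drive pin, turn it with a light touch until its slot drops over the pin and it sits fully home, flat on the turntable. Do not force or drop it, leave the other things on the bench where they are, then let go and move clear.

Things in the scene. Friction and masses are not known exactly. Their poses are not given: they have to be found in the camera images.
- carousel_grip (a point): Centre of the blue square grip block (34 x 34 mm, 34 mm high, sides facing x and y) on top of the loose vial carousel, 83 mm above its underside, 17 mm below its top. z is up along the 14.4 mm bore that runs right through carousel and block; x points to the pin slot. Hold it here: the spindle comes up through the block and ends 29 mm above this point when the carousel is home
- carousel_base (a point): Centre of the carousel's underside, on the bore axis. Carousel, 0.3 to 0.5 kg, upright on the bench at first: grey plate 100 x 100 x 12 mm, grey rim 156 mm across and 10 mm high around it with six capped vials (tops 37 mm above the underside), square aluminium stem 24 mm wide under the grip block
- carousel_slot (a point): Pin slot in the carousel's plate, at its mouth on the underside: an opening through the plate, 36 mm from the bore axis along the carousel's x, 13 mm wide along x (radially) and 14 mm along y, with a red dot beyond it
- deck (a point): Point on the spindle axis at the top face of the autosampler's round aluminium turntable (100 mm across), 52 mm above the bench; the carousel's underside rests here when home. z is up; x points to the orange mark. The unit is fixed: round white housing 170 mm across, 45 mm high
- spindle_tip (a point): Top end of the autosampler's fixed vertical steel spindle, 12 mm diameter, 112 mm above the turntable; its last 8 mm taper to 5 mm diameter
- orange_mark (a point): Orange mark on the autosampler's housing, 85 mm from the spindle axis, 40 mm above the bench. A brass drive pin, 8 mm thick, tip tapered, stands 14 mm high on the turntable, 36 mm from the spindle axis, anywhere from 0.15 to 0.85 rad (9 to 49 degrees) anticlockwise, seen from above, of this mark: its angle is not reported. A brake holds the turntable and slips at 0.4 N m (11 N at the pin)
- petri_a: Clear closed petri dish, 90 mm diameter, 15 mm high, loose bystander; origin at the centre of its underside
- petri_b: Another such petri dish, 90 mm diameter, 15 mm high, loose bystander; origin at the centre of its underside
- blue_cap: Blue screw cap, 48 mm diameter, 24 mm high, loose bystander; origin at the centre of its underside
- tube_rack: Brown board tube rack 60 x 120 mm, 35 mm high, with white tubes standing 51 mm high, loose bystander; origin at the centre of its underside
- reagent_bottle: Amber bottle with blue cap, 68 mm diameter, 150 mm high, loose bystander; origin at the centre of its underside
- white_jar: White jar, 64 mm diameter, 75 mm high, loose bystander; origin at the centre of its underside
Not all that is in view belongs to the job. What is meant by the part that bears deck is not black or pink, and is the larger of those in its own colour.

How it is judged:
On the way:
1. the carousel is threaded on the spindle, upright, with its underside still above the drive pin's foot (horizontal distance between carousel_grip and deck below 0.006 m and z of carousel_grip in the frame of deck between 0.09 and 0.17 m and angle between carousel_grip's own z axis and vertical below 0.1 rad), for 0.1 s.
At the end, for the whole second after the job is handed in: The carousel is on the spindle (axes within 5 mm), its underside within 2.5 mm of the turntable, so that its slot is over the pin, upright within 0.03 rad, at rest and released (horizontal distance between carousel_grip and deck below 0.005 m and z of carousel_grip in the frame of deck below 0.0855 m and angle between carousel_grip's own z axis and vertical below 0.03 rad and contact force between carousel and the fingers below 0.05 N and linear speed of carousel below 0.01 m/s); the robot touches nothing.
It fails at once if the carousel is forced or dropped: it presses on the autosampler with more than 45 N (contact force between carousel and autosampler above 45 N).
It fails at once if the carousel is tipped by more than 0.35 rad (angle between carousel_grip's own z axis and vertical above 0.35 rad).
It fails at once if a bystander is moved by more than 20 mm (distance of any of petri_a, petri_b, blue_cap, tube_rack, reagent_bottle, white_jar from where it was at the start of the episode above 0.02 m).
It also fails if it takes over 67 s, if anything falls off the work surface, if the arm or the gripper's body presses on something with over 40 N, if the wrist force passes 120 N, or if a joint passes its speed limit or range.

## Working session

There is one attempt and no reset: what is moved stays moved. The work goes in short steps, Python scripts to look and compute and a tool call to move; the robot and the scene stay as the last step left them, time stands still between calls to the robot, and variables do not carry over. Pictures are saved under pics/ and viewed, about 8 in all and at most 12, crops included, and the job is handed in when it is done.

Besides the shell and the picture viewer there is one more tool, called after ">>>" as a command line: name --argument value ..., lists and objects as JSON in quotes. step_arm: Moves the arm, as the interface text tells. Its arguments: {"type":"object","properties":{"deltas":{"type":"array"},"newtons":{"type":"number"}},"required":["deltas"]}

```bash
mkdir -p pics; ls; cat > h.py <<'E'
from bench import env, vision
import numpy as np, cv2
def cam(n):
    d=vision.read_camera(n); return d
def save(d,name,crop=None,scale=1):
    im=d['img'][:,:,::-1]
    if crop: im=im[crop[1]:crop[3],crop[0]:crop[2]]
    if scale!=1: im=cv2.resize(im,None,fx=scale,fy=scale,interpolation=cv2.INTER_CUBIC)
    cv2.imwrite('pics/'+name+'.png',im)
def ray(d,u,v):
    K=np.array(d['intrinsics']);R=np.array(d['R']);t=np.array(d['t'])
    c=-R.T@t; r=R.T@np.linalg.inv(K)@np.array([u,v,1.]); return c,r
def onz(d,u,v,z):
    c,r=ray(d,u,v); return c+r*(z-c[2])/r[2]
def bydepth(d,u,v):
    c,r=ray(d,u,v); return c+r*d['z_map'][int(round(v)),int(round(u))]
def cloud(d):
    v,u=np.mgrid[:480,:640]
    K=np.array(d['intrinsics']);R=np.array(d['R']);t=np.array(d['t'])
    p=np.stack([u,v,np.ones_like(u)],-1)@np.linalg.inv(K).T*d['z_map'][...,None]
    return (p-t)@R
E
python3 - <<'E'
from h import *
print(env.get_obs())
for n in ('top','scene'):
    d=cam(n); save(d,n+'0'); c,_=ray(d,0,0); print(n,c,(d['z_map']>0).mean(), np.array(d['R'])[2])
    np.savez('/tmp/'+n,**d)
E
```

```text
pics
{'time': 0.0, 'joints': array([-1.33427419e+00,  5.28439969e-02,  1.40172420e+00,  4.47590899e-05,
        1.68859950e+00, -7.03196535e-02]), 'joint_velocities': array([-1.17190592e-03,  8.67948250e-04,  3.09132993e-05, -2.37309272e-03,
       -1.74319630e-04, -9.49962755e-04]), 'effort': array([-1.57532217e-03, -3.81662965e+01, -3.60190845e+01, -2.44363528e-04,
        6.07930924e-03, -1.72465622e-05]), 'ee_pos': array([ 0.15855336, -0.50029149,  0.30306882]), 'ee_rot': array([ 0.41808727,  0.57095276, -0.41734384,  0.57012289]), 'ft_force': array([-0.18130775,  0.75231235,  0.09294887]), 'moment': array([ 0.0056469 , -0.00763698, -0.01684927]), 'grip_width': 0.08564838954067373}
top [0.4227792  0.01767639 1.21247989] 0.9959798177083333 [ 0.0778576  -0.03077601 -0.99648935]
scene [1.18339607 0.24715587 1.16823308] 0.9960188802083333 [-0.534489   -0.19844836 -0.82154718]
```

View pics/top0.png

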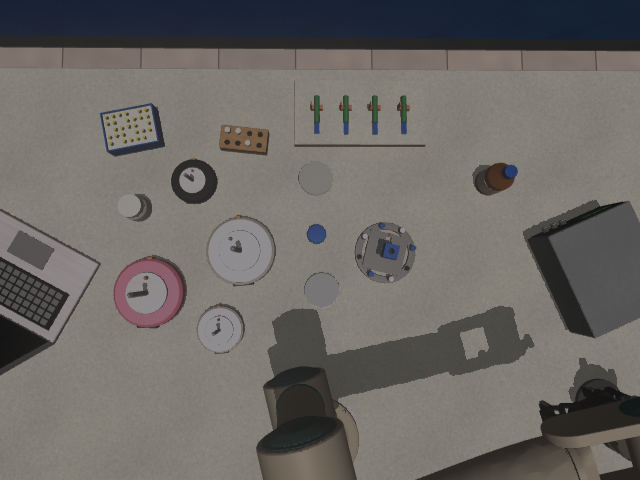

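View pics/scene0.png

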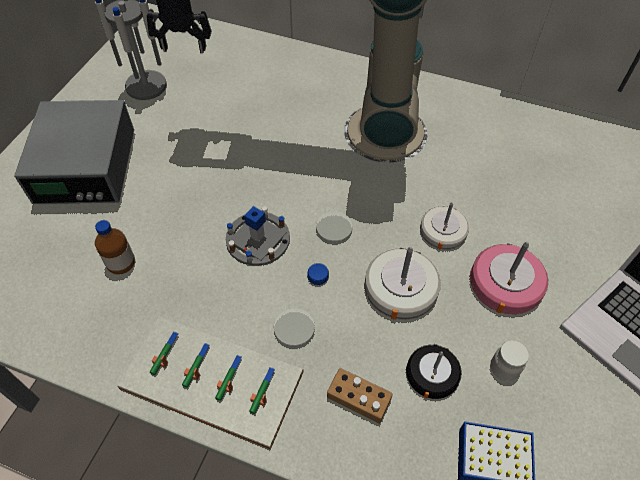

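Top view: there are four autosampler-like units: black (194,181), pink (149,292), small white (220,329) and large white (240,250). The target is the large white one, because it is neither black nor pink and is the larger of the two whites. The carousel is at (385,252), with its blue block at about (391,250). Next I'll confirm with one crop and measure.

```bash
python3 - <<'E'
from h import *
T=dict(np.load('/tmp/top.npz'));S=dict(np.load('/tmp/scene.npz'))
a=cv2.resize(T['img'][195:375,190:430,::-1],None,fx=3.3,fy=3.3,interpolation=cv2.INTER_CUBIC)
cv2.imwrite('pics/crop1.png',a)
for n,d in (('top',T),('scene',S)):
    P=cloud(d); hsv=cv2.cvtColor(d['img'],cv2.COLOR_RGB2HSV)
    X,Y,Z=P[...,0],P[...,1],P[...,2]
    print(n,'bench z',np.median(Z[200:300,:][(abs(Z[200:300,:])<.02)]))
    print([np.round(bydepth(d,*uv),3) for uv in (((391,250),(240,250),(236,243),(149,292),(220,329)) if n=='top' else ((255,215),(402,283),(408,252)))])
    blue=(hsv[...,0]>105)&(hsv[...,0]<130)&(hsv[...,1]>130)&(Z>.05)&(Z<.14)&(X>.2)
    nn,l,st,c=cv2.connectedComponentsWithStats(blue.astype(np.uint8))
    for i in range(1,nn):
        if st[i,4]>25: m=l==i; print('blue',c[i].round(1),st[i,4],np.median(P[m],0).round(4),P[m].max(0).round(3),P[m].min(0).round(3))
    org=(hsv[...,0]<18)&(hsv[...,1]>150)&(hsv[...,2]>90)&(Z>.01)&(Z<.08)&(X>.2)
    nn,l,st,c=cv2.connectedComponentsWithStats(org.astype(np.uint8))
    for i in range(1,nn):
        if st[i,4]>3: m=l==i; print('org',c[i].round(1),st[i,4],np.median(P[m],0).round(4))
E
```

```text
top bench z 0.0008797472485787157
[array([ 0.469, -0.191,  0.045]), array([0.47 , 0.178, 0.081]), array([0.489, 0.192, 0.052]), array([0.372, 0.401, 0.053]), array([0.279, 0.233, 0.036])]
blue [391.  250.7] 145 [ 0.4663 -0.1812  0.1   ] [ 0.483 -0.164  0.105] [ 0.447 -0.201  0.095]
org [237.5 216. ] 4 [0.557  0.1904 0.0395]
org [149.5 257.3] 6 [0.4569 0.4061 0.0378]
scene bench z 0.000991693349179669
[array([ 0.459, -0.183,  0.087]), array([0.489, 0.187, 0.051]), array([0.478, 0.183, 0.157])]
blue [254.6 217.8] 334 [ 0.4717 -0.1777  0.0963] [ 0.486 -0.16   0.107] [ 0.446 -0.201  0.066]
org [440.1 244.4] 12 [0.3357 0.239  0.0236]
org [502.3 304.2] 18 [0.4548 0.407  0.0411]
org [394.9 311. ] 17 [0.5559 0.192  0.0396]
org [393.9 315.9] 11 [0.5572 0.1917 0.0186]
org [162.1 357.1] 7 [ 0.8386 -0.2186  0.0578]
org [154. 359.] 19 [ 0.84   -0.2442  0.0295]
org [162.  363.8] 8 [ 0.8438 -0.2226  0.0314]
org [186.  371.5] 20 [ 0.841  -0.1687  0.0306]
org [194.4 372.9] 15 [ 0.8421 -0.1452  0.0489]
org [219.  383.8] 20 [ 0.8397 -0.0938  0.0297]
org [228.7 382.7] 7 [ 0.8381 -0.0689  0.0565]
org [227.2 388.5] 8 [ 0.8435 -0.0735  0.0312]
org [426.2 393.8] 17 [0.7057 0.3044 0.0241]
org [252.8 396.7] 21 [ 0.8392 -0.0185  0.0309]
org [262.2 399.3] 17 [0.8422 0.0044 0.0402]
```

View pics/crop1.png

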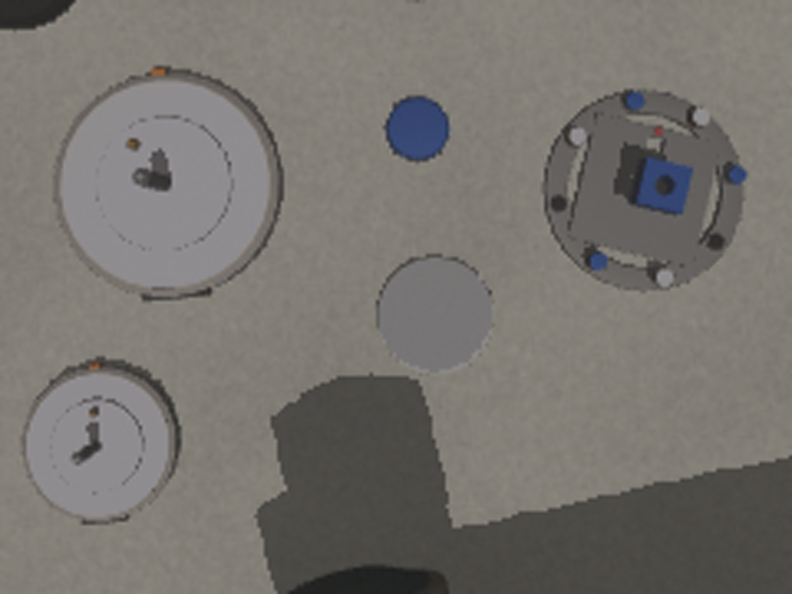

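The crop confirms it: the large white unit has an orange mark at crop (158,72) and a brass pin at crop (132,144). The carousel's red dot is at crop (658,132), and its block is rotated about 12°. Next I'll get numbers.

```bash
python3 - <<'E'
from h import *
from scipy.optimize import least_squares
T=dict(np.load('/tmp/top.npz'));S=dict(np.load('/tmp/scene.npz'))
for n,d in (('top',T),('scene',S)):
    P=cloud(d);X,Y,Z=P[...,0],P[...,1],P[...,2];hsv=cv2.cvtColor(d['img'],cv2.COLOR_RGB2HSV)
    near=np.hypot(X-.472,Y-.187)<.1
    m=near&(Z>.04)&(Z<.058); 
    (c,r)=cv2.minEnclosingCircle(P[m][:,:2].astype(np.float32)); print(n,'housing',np.round(c,4),r,'deck z',np.median(Z[m&(np.hypot(X-.472,Y-.187)<.04)]))
    m=near&(Z>.09)&(np.hypot(X-.472,Y-.187)<.03); q=P[m]; print('spindle',m.sum(),q.mean(0).round(4),q[:,2].max()); 
    b=q[q[:,2]>.15]; print(len(b), b.mean(0).round(4) if len(b) else '')
    m=near&(Z>.058)&(Z<.075)&(np.hypot(X-.472,Y-.187)>.025); print('pin',m.sum(),np.median(P[m],0).round(4))
    br=near&(hsv[...,0]>8)&(hsv[...,0]<25)&(hsv[...,1]>110)&(np.hypot(X-.472,Y-.187)<.06); print('brass px',np.argwhere(br)[:,::-1].mean(0),br.sum(),P[br].mean(0))
    blue=(hsv[...,0]>105)&(hsv[...,0]<130)&(hsv[...,1]>130)&(Z>.09)&(Z<.14)&(np.hypot(X-.47,Y+.18)<.035)
    q=P[blue]; zt=np.median(q[:,2]);q=q[q[:,2]>.093]
    print('block',cv2.minAreaRect((q[:,:2]*1000).astype(np.float32)),zt)
    red=((hsv[...,0]<8)|(hsv[...,0]>172))&(hsv[...,1]>110)&(np.hypot(X-.47,Y+.18)<.085)&(Z>0.005)&(Z<.03)
    print('red',np.argwhere(red)[:,::-1].mean(0),red.sum(),P[red].mean(0).round(4))
    rim=(np.hypot(X-.46,Y+.18)<.09)&(Z>.006)&(Z<.016); c,r=cv2.minEnclosingCircle(P[rim][:,:2].astype(np.float32)); print('rim',np.round(c,4),r)
o=env.get_obs(); from scipy.spatial.transform import Rotation as Ro
print(Ro.from_quat(o['ee_rot']).as_matrix().round(3),o['time'])
E
```

```text
top housing [0.4722 0.1839] 0.08469969034194946 deck z 0.05200744988222301
spindle 45 [0.4709 0.1817 0.1437] 0.1658056051792199
26 [0.4714 0.1833 0.1591]
pin 12 [0.5004 0.2042 0.0635]
brass px [229.5 238. ] 2 [0.5003988  0.20556035 0.06625867]
block ((464.67529296875, -181.4215850830078), (32.70201873779297, 31.878812789916992), 76.7293701171875) 0.10000471738908391
red [389.  234.5] 2 [ 0.5099 -0.1928  0.0112]
rim [ 0.4575 -0.1795] 0.08827119320631027
scene housing [0.4734 0.1848] 0.08516103029251099 deck z 0.05278452347299073
spindle 126 [0.4741 0.1846 0.1304] 0.16719412210443765
35 [0.4733 0.1844 0.1585]
pin 26 [0.4994 0.2035 0.0594]
brass px [409.46153846 287.69230769] 13 [0.50112867 0.20579281 0.06141488]
block ((465.58160400390625, -181.15667724609375), (36.46607971191406, 35.121299743652344), 74.91304016113281) 0.09937333164596315
red [247.11111111 245.55555556] 9 [ 0.5002 -0.1908  0.0144]
rim [ 0.4588 -0.1809] 0.08912383764982224
[[-0.     0.953  0.302]
 [ 0.001  0.302 -0.953]
 [-1.     0.    -0.001]] 0.1
```

Two views agree:

| Item | Position or angle |
|---|---|
| Deck | (0.473, 0.184), z 0.052 |
| Spindle top | about 0.164 |
| Pin azimuth | about 37°, i.e. 32° past the mark, which is in range |
| Grip block top | z 0.100 (expected 0.100), centre (0.4655, −0.181) |
| Carousel yaw | about −14° |

I'll move over the carousel first.

>>> step_arm --deltas '[[0,[0,3.24,-1.76],0],[0,[0,3.24,-1.76],0],[0,[0,3.24,-1.76],0],[0,[0,3.24,-1.76],0],[0,[0,3.24,-1.76],0],[0,[0,3.24,-1.76],0],[0,[0,3.24,-1.76],0],[0,[0,3.24,-1.76],0]]'

```text
time: 0.77
ee_pos: [0.364, -0.2864, 0.3036]
ee_rot: [0.418, 0.571, -0.418, 0.57]
ft_force: [0.8, -0.1, -0.3]
grip_width: 0.0851
```

>>> step_arm --deltas '[[0,[0,3.24,-1.76],0],[0,[0,3.24,-1.76],0],[0,[0,3.24,-1.76],0],[0,[0,3.24,-1.76],0],[0,[0,0,0],-0.113],[0,[0,0,0],-0.113],[0,[0,0,0],-0.113],[0,[0,0,0],-0.113]]'

```text
time: 1.43
ee_pos: [0.4655, -0.1813, 0.3034]
ee_rot: [0.277, 0.651, -0.277, 0.65]
ft_force: [0.4, -1.1, -0.3]
grip_width: 0.0853
```

>>> step_arm --deltas '[[0,[0,0,0],-0.113],[0,[0,0,0],-0.113],[0,[0,0,0],-0.113],[0,[0,0,0],-0.113],[0,[0,0,0],-0.113],[0,[0,0,0],0],[0,[0,0,0],0]]'

```text
time: 2.02
ee_pos: [0.4654, -0.1817, 0.3035]
ee_rot: [0.088, 0.702, -0.088, 0.701]
ft_force: [0.1, 0.5, 0.4]
grip_width: 0.0854
```

```bash
python3 - <<'E'
from h import *
from scipy.spatial.transform import Rotation as Ro
o=env.get_obs(); M=Ro.from_quat(o['ee_rot']).as_matrix();print(o['time'],o['ee_pos'],M.round(3),'jaw yaw',np.degrees(np.arctan2(M[1,2],M[0,2])))
d=cam('wrist'); save(d,'w1')
np.savez('/tmp/w1',**d)
P=cloud(d);X,Y,Z=P[...,0],P[...,1],P[...,2];hsv=cv2.cvtColor(d['img'],cv2.COLOR_RGB2HSV)
b=(hsv[...,0]>105)&(hsv[...,0]<130)&(hsv[...,1]>130)&(np.hypot(X-.4655,Y+.181)<.035)&(Z>.09)
q=P[b]; print(b.sum(),np.median(q[:,2])); print(cv2.minAreaRect((q[:,:2]*1000).astype(np.float32)))
red=((hsv[...,0]<8)|(hsv[...,0]>172))&(hsv[...,1]>110)&(np.hypot(X-.47,Y+.18)<.085)&(Z<.03)
print('red',red.sum(),np.median(P[red],0) if red.any() else '')
# bore: dark pixels inside block
bb=cv2.boundingRect(np.argwhere(b)[:,::-1].astype(np.int32)); print('bbox',bb, 'cam',ray(d,0,0)[0])
E
```

```text
2.0167 [ 0.46536144 -0.18168966  0.30354519] [[-0.001  0.248  0.969]
 [ 0.     0.969 -0.248]
 [-1.     0.    -0.001]] jaw yaw -14.344249873678155
711 0.10051928540126195
((466.9219055175781, -175.96755981445312), (28.06244468688965, 30.74585723876953), 75.86235046386719)
red 19 [ 0.5114055  -0.1901132   0.01350883]
bbox (300, 202, 39, 36) cam [ 0.48704067 -0.09857722  0.37408742]
```

View pics/w1.png

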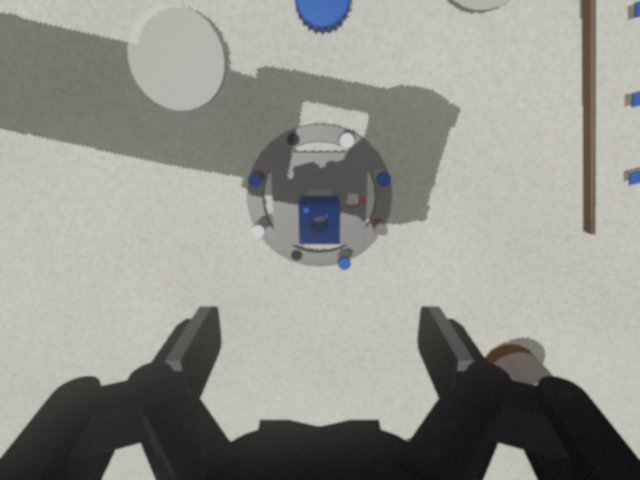

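The wrist view shows the block square to the image, spanning columns 299–340 with the bore near (320,222), so the yaw is matched. My blue mask lost the shaded part of the block. I'll check the centre by casting the bore and block edges onto z = 0.1.

```bash
python3 - <<'E'
from h import *
d=dict(np.load('/tmp/w1.npz'));P=cloud(d);Z=P[...,2];hsv=cv2.cvtColor(d['img'],cv2.COLOR_RGB2HSV)
m=((Z>.095)&(Z<.106)); m[:180]=0;m[260:]=0;m[:,:280]=0;m[:,360:]=0
mm=cv2.morphologyEx(m.astype(np.uint8),cv2.MORPH_CLOSE,np.ones((9,9)))
print(cv2.minAreaRect((P[m][:,:2]*1000).astype(np.float32)),m.sum())
pts=np.argwhere(mm)[:,::-1]; print(cv2.minAreaRect(pts.astype(np.float32)))
c=cv2.minAreaRect(pts.astype(np.float32))[0]; print(onz(d,*c,.1))
v=hsv[200:246,298:342,2]; g=(v<45); ys,xs=np.nonzero(g); print('dark',g.sum())
hole=(Z[205:240,305:335]<.09); ys,xs=np.nonzero(hole); print('hole',hole.sum(), xs.mean()+305 if len(xs) else 0, ys.mean()+205 if len(xs) else 0)
if len(xs): print(onz(d,xs.mean()+305,ys.mean()+205,.1))
E
```

```text
((465.6540832519531, -178.87930297851562), (34.70573043823242, 34.05404281616211), 75.72132110595703) 1528
((318.5, 223.5), (41.0, 41.0), 90.0)
[ 0.46586397 -0.17814684  0.1       ]
dark 0
hole 158 318.5126582278481 222.63924050632912
[ 0.46605679 -0.17743451  0.1       ]
```

>>> step_arm --deltas '[[0,[2.5,0.15,0],0],[0,[2.5,0,0],0],[0,[2.5,0,0],0],[0,[2.5,0,0],0],[0,[2.5,0,0],0],[0,[2,0,0],0],[0,[1.3,0,0],0],[0,[1.0,0,0],0]]'

```text
time: 2.73
ee_pos: [0.4652, -0.18, 0.1341]
ee_rot: [0.088, 0.702, -0.088, 0.701]
ft_force: [-0.2, 0.1, 0.8]
grip_width: 0.0853
```

>>> step_arm --deltas '[[0,[0,0,0],0],[0.4,[0,0,0],0],[0.6,[0,0,0],0],[1,[0,0,0],0],[1,[0,0,0],0],[1,[0,0,0],0],[1,[0,0,0],0],[1,[0,0,0],0]]' --newtons 40

```text
time: 3.4
ee_pos: [0.4662, -0.1805, 0.1369]
ee_rot: [0.087, 0.701, -0.087, 0.702]
ft_force: [-1.7, 0.3, 6.6]
grip_width: 0.0338
```

>>> step_arm --deltas '[[1,[0,0,0],0],[1,[0,0,0],0],[1,[0,0,0],0],[1,[0,0,0],0]]'

```text
time: 3.73
ee_pos: [0.4662, -0.1805, 0.1369]
ee_rot: [0.087, 0.701, -0.087, 0.702]
ft_force: [-1.4, 1.1, 6.0]
grip_width: 0.0337
```

Held at 33.7 mm width. Lifting.

>>> step_arm --deltas '[[1,[-0.5,0,0],0],[1,[-1.5,0,0],0],[1,[-2.5,0,0],0],[1,[-3,0,0],0],[1,[-3,0,0],0],[1,[-3,0,0],0],[1,[-3,0,0],0],[1,[-2.5,0,0],0]]'

```text
time: 4.4
ee_pos: [0.4655, -0.1801, 0.3277]
ee_rot: [0.087, 0.702, -0.087, 0.702]
ft_force: [0.8, -0.6, -2.8]
grip_width: 0.0338
```

>>> step_arm --deltas '[[1,[-1,0,0],0],[1,[0,0,0],0],[1,[0,0,0],0]]'

```text
time: 4.65
ee_pos: [0.4657, -0.1802, 0.3345]
ee_rot: [0.087, 0.702, -0.087, 0.701]
ft_force: [0.3, 0.5, -3.9]
grip_width: 0.0337
```

```bash
python3 - <<'E'
from h import *
from scipy.spatial.transform import Rotation as Ro
o=env.get_obs(); M=Ro.from_quat(o['ee_rot']).as_matrix();print(o['time'],o['ee_pos'],M.round(4),o['ft_force'],o['moment'],o['joints'])
p=np.array([.473,.184])-o['ee_pos'][:2]; print('to deck tool y,z',M[:2,1]@p,M[:2,2]@p)
d=cam('wrist');save(d,'w2');np.savez('/tmp/w2',**d)
P=cloud(d);hsv=cv2.cvtColor(d['img'],cv2.COLOR_RGB2HSV)
for n in('top','scene'): np.savez('/tmp/%s2'%n,**cam(n))
E
```

```text
4.65 [ 0.46566777 -0.18022454  0.33446749] [[-1.500e-03  2.446e-01  9.696e-01]
 [ 6.000e-04  9.696e-01 -2.446e-01]
 [-1.000e+00  2.000e-04 -1.600e-03]] [ 0.27371076  0.4951842  -3.8650238 ] [-0.03447257  0.00866794  0.00729557] [-4.43201133e-01 -2.52377644e-02  1.41854879e+00 -8.77779831e-05
  1.74991768e+00 -1.96137749e-01]
to deck tool y,z 0.35495663007701983 -0.08196963357902433
```

View pics/w2.png

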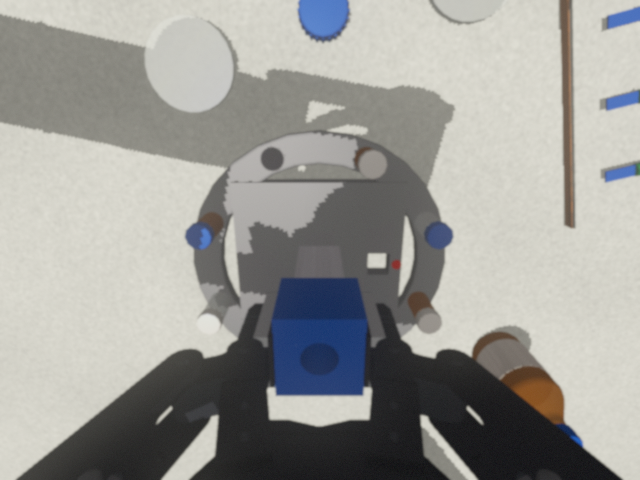

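The carousel is held level, with the bore visible at (319,359) and the slot at (377,261), red dot at (396,265). Next: bore position and slot direction relative to the tool.

```bash
python3 - <<'E'
from h import *
d=dict(np.load('/tmp/w2.npz'));P=cloud(d);Z=P[...,2];hsv=cv2.cvtColor(d['img'],cv2.COLOR_RGB2HSV)
tcp=np.array([.46567,-.18022,.33447]);y=np.array([.2446,.9696]);z=np.array([.9696,-.2446])
def rel(p): q=p[:2]-tcp[:2]; return 'tool y %.4f z %.4f'%(q@y,q@z), p.round(4)
w=d['img'][335:385,285:355].astype(int); print('block col',d['img'][380,320],'hole',d['img'][358,320])
top=(hsv[...,0]>100)&(hsv[...,0]<130)&(hsv[...,1]>90)&(abs(Z-.297)<.006)
zt=np.median(Z[345:390,280:295]);print('block top z',zt)
m=np.zeros_like(top);sub=d['img'][...,2].astype(int)
thr=(sub[380,320]+sub[358,320])/2
g=(sub[335:385,285:355]<thr).astype(np.uint8);n,l,st,c=cv2.connectedComponentsWithStats(g)
for i in range(1,n):
  if st[i,4]>50: print(st[i],c[i]+[285,335]); print(rel(onz(d,*(c[i]+[285,335]),zt)))
t=(Z>zt-.004)&(Z<zt+.004); t[:, :265]=0;t[:,375:]=0;t[:300]=0;t[396:]=0
ys,xs=np.nonzero(t);print('top face px',xs.min(),xs.max(),ys.min(),ys.max())
zp=np.median(Z[220:240,300:340]);print('plate top',zp)
s=onz(d,377,261,zp);r=onz(d,396,265,zp);print('slot',rel(s),'red',rel(r))
for nme in('top2','scene2'):
  e=dict(np.load(f'/tmp/{nme}.npz'));Q=cloud(e);h=cv2.cvtColor(e['img'],cv2.COLOR_RGB2HSV)
  red=((h[...,0]<8)|(h[...,0]>172))&(h[...,1]>110)&(np.hypot(Q[...,0]-.466,Q[...,1]+.18)<.085)&(Q[...,2]>.19)&(Q[...,2]<.24)
  print(nme,'red',red.sum(),rel(Q[red].mean(0)) if red.any() else '')
E
```

```text
block col [ 39  62 116] hole [30 48 88]
block top z 0.29804296847203965
[ 15   8  39  32 977] [319.03377687 358.63561924]
('tool y 0.0017 z 0.0003', array([ 0.4663, -0.1787,  0.298 ]))
top face px 265 374 312 395
plate top 0.21001963265705215
slot ('tool y 0.0037 z 0.0352', array([ 0.5007, -0.1853,  0.21  ])) red ('tool y 0.0011 z 0.0469', array([ 0.5114, -0.1907,  0.21  ]))
top2 red 0 
scene2 red 7 ('tool y -0.0014 z 0.0451', array([ 0.5091, -0.1926,  0.2086]))
```

Bore is within 2 mm of the tool axis, and the slot lies along tool +z. I'll go to a standoff about 13 cm short of the spindle, with the yaw set to the pin azimuth (−51° turn), and re-measure the spindle and pin with the wrist camera.

>>> step_arm --deltas '[[1,[0,2,0.12],0],[1,[0,3.4,0.24],0],[1,[0,3.5,0.24],0],[1,[0,3.5,0.24],0],[1,[0,3.5,0.24],0],[1,[0,3.5,0.24],0],[1,[0,3.5,0.24],0],[1,[0,2.5,0.2],0]]'

```text
time: 5.47
ee_pos: [0.5451, 0.0645, 0.3339]
ee_rot: [0.087, 0.703, -0.086, 0.701]
ft_force: [0.7, 0.4, -3.5]
grip_width: 0.0335
```

>>> step_arm --deltas '[[1,[0,1.9,0.15],0],[1,[0,0,0],-0.1],[1,[0,0,0],-0.12],[1,[0,0,0],-0.12],[1,[0,0,0],-0.12],[1,[0,0,0],-0.12],[1,[0,0,0],-0.12],[1,[0,0,0],-0.12]]'

```text
time: 6.13
ee_pos: [0.5508, 0.0798, 0.3339]
ee_rot: [-0.202, 0.679, 0.202, 0.677]
ft_force: [-1.4, -0.2, -3.6]
grip_width: 0.0334
```

>>> step_arm --deltas '[[1,[0,0,0],-0.068],[1,[0,0,0],0],[1,[0,0,0],0],[1,[0,0,0],0]]'

```text
time: 6.47
ee_pos: [0.551, 0.0798, 0.335]
ee_rot: [-0.222, 0.672, 0.222, 0.671]
ft_force: [-0.1, 0.4, -3.1]
grip_width: 0.0336
```

```bash
python3 - <<'E'
from h import *
from scipy.spatial.transform import Rotation as Ro
o=env.get_obs(); M=Ro.from_quat(o['ee_rot']).as_matrix();print(o['time'],o['ee_pos'],'yaw',np.degrees(np.arctan2(M[1,2],M[0,2])),M.round(4).tolist())
d=cam('wrist');save(d,'w3');np.savez('/tmp/w3',M=M,p=o['ee_pos'],**d)
P=cloud(d);X,Y,Z=P[...,0],P[...,1],P[...,2];hsv=cv2.cvtColor(d['img'],cv2.COLOR_RGB2HSV)
m=(np.hypot(X-.473,Y-.184)<.03)&(Z>.14)&(Z<.18); print('tip pts',m.sum(),P[m].mean(0) if m.any() else '')
br=(hsv[...,0]>8)&(hsv[...,0]<25)&(hsv[...,1]>110)&(np.hypot(X-.473,Y-.184)<.06)&(np.hypot(X-.473,Y-.184)>.02); print('brass',br.sum(),P[br].mean(0) if br.any() else '')
E
```

```text
6.4667 [0.5509931  0.07975488 0.33498928] yaw 36.600353845824344 [[-0.0014, -0.5962, 0.8028], [-0.0002, 0.8028, 0.5962], [-1.0, 0.0007, -0.0013]]
tip pts 395 [0.47278192 0.18507882 0.15847171]
brass 8 [0.50059473 0.20826898 0.066646  ]
```

View pics/w3.png

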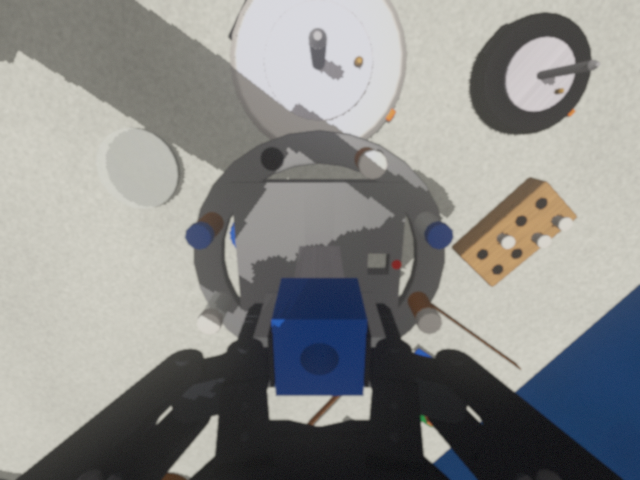

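The view shows the spindle tip near (317,34) and its foot at (319,66). The pin is at (359,61), the bore at (319,359), and the path is clear. Now I'll compute the bore-to-spindle shift from the same camera.

```bash
python3 - <<'E'
from h import *
d=dict(np.load('/tmp/w3.npz'));P=cloud(d);X,Y,Z=P[...,0],P[...,1],P[...,2];M=d['M'];p=d['p'];hsv=cv2.cvtColor(d['img'],cv2.COLOR_RGB2HSV)
rel=lambda q:np.round([(q[:2]-p[:2])@M[:2,1]*1e3,(q[:2]-p[:2])@M[:2,2]*1e3],1)
near=np.hypot(X-.473,Y-.184)<.02
t=near&(Z>.1595); px=np.argwhere(t)[:,::-1]; c=px.mean(0); print('tip',c,len(px),P[t].mean(0).round(4),rel(P[t].mean(0)),'ray@.1635',rel(onz(d,*c,.1635)))
for lo,hi in((.08,.1),(.1,.12),(.12,.14),(.14,.155)):
    m=near&(Z>lo)&(Z<hi); print('spindle',lo,m.sum(),rel(P[m].mean(0)), np.argwhere(m)[:,1].mean() if m.any() else '')
m=(np.hypot(X-.473,Y-.184)<.06)&(hsv[...,0]>8)&(hsv[...,0]<25)&(hsv[...,1]>90); px=np.argwhere(m)[:,::-1];px=px[(abs(px-[359,61])<8).all(1)];c=px.mean(0);print('pin',c,len(px),'rel@.064',rel(onz(d,*c,.064)))
b=rel(onz(d,319,358.6,.2985));print('bore',b)
g=(d['img'][335:385,285:355,2].astype(int)<102).astype(np.uint8);n,l,st,cc=cv2.connectedComponentsWithStats(g);i=1+st[1:,4].argmax();print(cc[i]+[285,335],rel(onz(d,*(cc[i]+[285,335]),.2985)))
m=(np.hypot(X-.473,Y-.184)<.1)&(Z>.035)&(Z<.058);q=P[m][:,:2];print('housing',rel(np.array(cv2.minEnclosingCircle(q.astype(np.float32))[0])))
print('top/scene deck (.473,.184)->',rel(np.array([.473,.184])))
E
```

```text
tip [316.73762376  37.25742574] 202 [0.4722 0.1857 0.1626] [ 1.321e+02 -1.000e-01] ray@.1635 [ 1.319e+02 -1.000e-01]
spindle 0.08 46 [127.9  -0. ] 317.45652173913044
spindle 0.1 59 [ 1.279e+02 -1.000e-01] 317.20338983050846
spindle 0.12 77 [1.28e+02 1.00e-01] 317.2857142857143
spindle 0.14 68 [1.279e+02 1.000e-01] 317.2352941176471
pin [358.5         60.32142857] 28 rel@.064 [133.2  36.1]
bore [0.8 1.6]
[319.02690167 358.62059369] [0.8 1.6]
housing [130.   -1.5]
top/scene deck (.473,.184)-> [130.2  -0.5]
```

>>> step_arm --deltas '[[1,[0,1.5,0],0],[1,[0,2.5,0],0],[1,[0,3,0],0],[1,[0,3,0],0],[1,[0,2.12,-0.08],0],[1,[0,1,0],-0.02],[1,[0,0,0],0],[1,[0,0,0],0]]'

```text
time: 7.18
ee_pos: [0.4718, 0.1847, 0.336]
ee_rot: [-0.23, 0.669, 0.23, 0.669]
ft_force: [0.2, -1.1, -2.8]
grip_width: 0.0334
```

>>> step_arm --deltas '[[1,[0.8,0,0],0],[1,[0.8,0,0],0],[1,[0.8,0,0],0],[1,[0.4,0,0],0],[1,[0,0,0],0],[1,[0,0,0],0]]'

```text
time: 7.68
ee_pos: [0.472, 0.1842, 0.3073]
ee_rot: [-0.229, 0.669, 0.229, 0.669]
ft_force: [-0.2, -0.3, -3.0]
grip_width: 0.0337
```

```bash
python3 - <<'E'
from h import *
o=env.get_obs();print({k:np.round(o[k],4) for k in('time','ee_pos','ft_force','moment')})
T=cam('top');S=cam('scene')
a=cv2.resize(T['img'][190:310,180:310],(520,480),interpolation=cv2.INTER_CUBIC)
b=cv2.resize(S['img'][170:320,330:480],(480,480),interpolation=cv2.INTER_CUBIC)
# keep <=800 wide
i=np.hstack([a,b]);i=cv2.resize(i,(800,384));cv2.imwrite('pics/c2.png',i[:,:,::-1])
P=cloud(S);c=P[...,:2];n=np.hypot(c[...,0]-.473,c[...,1]-.184)<.03
m=n&(P[...,2]>.06)&(P[...,2]<.166);print(m.sum(),P[m].mean(0) if m.any() else '')
E
```

```text
{'time': np.float64(7.6833), 'ee_pos': array([0.472 , 0.1842, 0.3073]), 'ft_force': array([-0.1796, -0.3383, -2.9987]), 'moment': array([ 0.0087, -0.0315, -0.0293])}
1 [0.47816717 0.18682861 0.06007979]
```

View pics/c2.png

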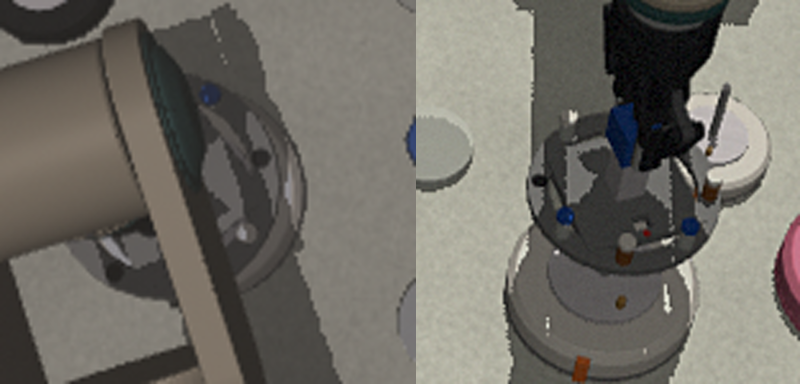

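The scene view shows the carousel level above the spindle, with the pin visible below the slot side. Lowering slowly with force checks.

>>> step_arm --deltas '[[1,[0.2,0,0],0],[1,[0.2,0,0],0],[1,[0.2,0,0],0],[1,[0.2,0,0],0],[1,[0.2,0,0],0],[1,[0,0,0],0]]'

```text
time: 8.28
ee_pos: [0.4719, 0.1844, 0.2972]
ee_rot: [-0.229, 0.669, 0.229, 0.669]
ft_force: [0.1, -1.5, -3.9]
grip_width: 0.0336
```

>>> step_arm --deltas '[[1,[0.15,0,0],0],[1,[0.15,0,0],0],[1,[0.15,0,0],0],[1,[0.15,0,0],0],[1,[0,0,0],0]]'

```text
time: 8.7
ee_pos: [0.4719, 0.1844, 0.2914]
ee_rot: [-0.229, 0.669, 0.229, 0.669]
ft_force: [0.1, 0.6, -3.2]
grip_width: 0.0332
```

```bash
python3 -c "
from h import *
o=env.get_obs();print({k:np.round(o[k],4) for k in('time','ee_pos','ft_force','moment')})"
```

```text
{'time': np.float64(8.7), 'ee_pos': array([0.4719, 0.1844, 0.2914]), 'ft_force': array([ 0.0802,  0.6309, -3.1995]), 'moment': array([ 0.03  ,  0.0281, -0.029 ])}
```

>>> step_arm --deltas '[[1,[0.3,0,0],0],[1,[0.3,0,0],0],[1,[0.3,0,0],0],[1,[0.3,0,0],0],[1,[0.3,0,0],0],[1,[0.3,0,0],0],[1,[0.3,0,0],0],[1,[0.3,0,0],0]]'

```text
time: 9.37
ee_pos: [0.472, 0.1844, 0.2675]
ee_rot: [-0.23, 0.669, 0.229, 0.669]
ft_force: [0.5, -0.3, -3.5]
grip_width: 0.0332
```

>>> step_arm --deltas '[[1,[0.4,0,0],0],[1,[0.4,0,0],0],[1,[0.4,0,0],0],[1,[0.4,0,0],0],[1,[0.4,0,0],0],[1,[0.4,0,0],0],[1,[0.4,0,0],0],[1,[0.4,0,0],0]]'

```text
time: 10.03
ee_pos: [0.472, 0.1844, 0.2355]
ee_rot: [-0.229, 0.669, 0.229, 0.669]
ft_force: [-0.9, -0.3, -3.1]
grip_width: 0.0338
```

>>> step_arm --deltas '[[1,[0.4,0,0],0],[1,[0.4,0,0],0],[1,[0.4,0,0],0],[1,[0.4,0,0],0],[1,[0.4,0,0],0],[1,[0.4,0,0],0],[1,[0.2,0,0],0],[1,[0,0,0],0]]'

```text
time: 10.7
ee_pos: [0.4718, 0.1844, 0.2092]
ee_rot: [-0.229, 0.669, 0.229, 0.668]
ft_force: [-0.2, -0.5, -3.3]
grip_width: 0.0333
```

Just above the pin now; going in 1 mm steps.

>>> step_arm --deltas '[[1,[0.1,0,0],0],[1,[0.1,0,0],0],[1,[0.1,0,0],0],[1,[0.1,0,0],0],[1,[0.1,0,0],0],[1,[0.1,0,0],0],[1,[0.1,0,0],0],[1,[0,0,0],0]]'

```text
time: 11.37
ee_pos: [0.4719, 0.1844, 0.2026]
ee_rot: [-0.23, 0.669, 0.229, 0.669]
ft_force: [-0.5, 0.3, -3.8]
grip_width: 0.0335
```

>>> step_arm --deltas '[[1,[0.1,0,0],0],[1,[0.1,0,0],0],[1,[0.1,0,0],0],[1,[0,0,0],0]]'

```text
time: 11.7
ee_pos: [0.4719, 0.1844, 0.1996]
ee_rot: [-0.229, 0.669, 0.229, 0.669]
ft_force: [0.2, 0.4, -3.7]
grip_width: 0.0334
```

No contact 3 mm below the pin's top, so the slot is over the pin. Continuing down to the deck.

>>> step_arm --deltas '[[1,[0.1,0,0],0],[1,[0.1,0,0],0],[1,[0.1,0,0],0],[1,[0.1,0,0],0],[1,[0.1,0,0],0],[1,[0.1,0,0],0],[1,[0.1,0,0],0],[1,[0,0,0],0]]'

```text
time: 12.37
ee_pos: [0.4719, 0.1844, 0.1926]
ee_rot: [-0.229, 0.669, 0.229, 0.669]
ft_force: [0.4, 0.0, -4.0]
grip_width: 0.0338
```

>>> step_arm --deltas '[[1,[0.1,0,0],0],[1,[0,0,0],0],[1,[0.1,0,0],0],[1,[0,0,0],0]]'

```text
time: 12.7
ee_pos: [0.4719, 0.1844, 0.1907]
ee_rot: [-0.23, 0.669, 0.229, 0.669]
ft_force: [-0.4, -0.3, -2.5]
grip_width: 0.0335
```

>>> step_arm --deltas '[[1,[0.1,0,0],0],[1,[0,0,0],0],[1,[0.05,0,0],0],[1,[0,0,0],0]]'

```text
time: 13.03
ee_pos: [0.472, 0.1844, 0.1893]
ee_rot: [-0.23, 0.669, 0.229, 0.669]
ft_force: [-0.4, -0.3, -2.9]
grip_width: 0.0332
```

>>> step_arm --deltas '[[1,[0.05,0,0],0],[1,[0,0,0],0],[1,[0.05,0,0],0],[1,[0,0,0],0]]'

```text
time: 13.37
ee_pos: [0.472, 0.1844, 0.1889]
ee_rot: [-0.23, 0.669, 0.229, 0.669]
ft_force: [-3.2, -0.5, 1.9]
grip_width: 0.0336
```

The deck has taken the weight (wrist force went from −3 to +2 N at the expected height). Releasing and withdrawing straight up.

>>> step_arm --deltas '[[0.5,[0,0,0],0],[0.2,[0,0,0],0],[0,[0,0,0],0],[0,[0,0,0],0],[0,[0,0,0],0],[0,[0,0,0],0],[0,[0,0,0],0],[0,[0,0,0],0]]'

```text
time: 14.03
ee_pos: [0.472, 0.1844, 0.1884]
ee_rot: [-0.229, 0.669, 0.229, 0.669]
ft_force: [-0.3, 0.8, -0.3]
grip_width: 0.0855
```

>>> step_arm --deltas '[[0,[-0.5,0,0],0],[0,[-1,0,0],0],[0,[-2,0,0],0],[0,[-2.5,0,0],0],[0,[-2.5,0,0],0],[0,[-2.5,0,0],0],[0,[-2.5,0,0],0],[0,[-1,0,0],0]]'

```text
time: 14.7
ee_pos: [0.4724, 0.1846, 0.3385]
ee_rot: [-0.23, 0.666, 0.229, 0.671]
ft_force: [0.6, 0.3, 0.6]
grip_width: 0.0851
```

>>> step_arm --deltas '[[0,[0,-3,0],0],[0,[0,-3,0],0],[0,[0,-3,0],0],[0,[0,-3,0],0],[0,[0,-3,0],0],[0,[0,0,0],0],[0,[0,0,0],0]]'

```text
time: 15.28
ee_pos: [0.5645, 0.0649, 0.3326]
ee_rot: [-0.229, 0.67, 0.229, 0.669]
ft_force: [0.7, 0.4, 0.3]
grip_width: 0.0856
```

```bash
python3 - <<'E'
from h import *
o=env.get_obs();print({k:np.round(o[k],4) for k in('time','ee_pos','ft_force','grip_width')})
S=cam('scene');save(S,'s3',(180,150,500,390),2.5)
W=cam('wrist');
for n,d in(('scene',S),('wrist',W)):
    P=cloud(d);X,Y,Z=P[...,0],P[...,1],P[...,2];h=cv2.cvtColor(d['img'],cv2.COLOR_RGB2HSV)
    b=(h[...,0]>100)&(h[...,0]<130)&(h[...,1]>120)&(np.hypot(X-.473,Y-.184)<.03)&(Z>.1)&(Z<.2)
    if b.any(): 
        zt=np.percentile(P[b][:,2],90);t=b&(Z>zt-.004);print(n,'block top z',zt,'expected .152; ',cv2.minAreaRect((P[t][:,:2]*1000).astype(np.float32)))
    r=(np.hypot(X-.473,Y-.184)<.05)&(np.hypot(X-.473,Y-.184)>.025)&(Z>.055)&(Z<.085);
    if r.sum()>50:
        A=np.c_[P[r][:,:2]-[.473,.184],np.ones(r.sum())];from numpy.linalg import lstsq
        for _ in range(3): s=lstsq(A,P[r][:,2],rcond=None)[0];
        print(n,'plate top median',np.median(P[r][:,2]),'expected .064, tilt',s[:2])
    s=(np.hypot(X-.473,Y-.184)<.012)&(Z>.155)&(Z<.18); print('spindle above block pts',s.sum(), Z[s].max() if s.any() else '')
E
```

```text
{'time': np.float64(15.2833), 'ee_pos': array([0.5645, 0.0649, 0.3326]), 'ft_force': array([0.6618, 0.351 , 0.2694]), 'grip_width': np.float64(0.0856)}
scene block top z 0.1544289109425374 expected .152;  ((471.8305969238281, 183.92776489257812), (36.598793029785156, 35.0035400390625), 37.831153869628906)
scene plate top median 0.06472719861760717 expected .064, tilt [-0.01054801 -0.00307589]
spindle above block pts 37 0.16481302196605974
wrist block top z 0.15355625808454804 expected .152;  ((477.0389404296875, 180.57150268554688), (32.83131408691406, 21.028528213500977), 37.91106033325195)
wrist plate top median 0.06464652813449559 expected .064, tilt [-2.83683472e-03  8.61374120e-05]
spindle above block pts 244 0.16602599942061746
```

View pics/s3.png

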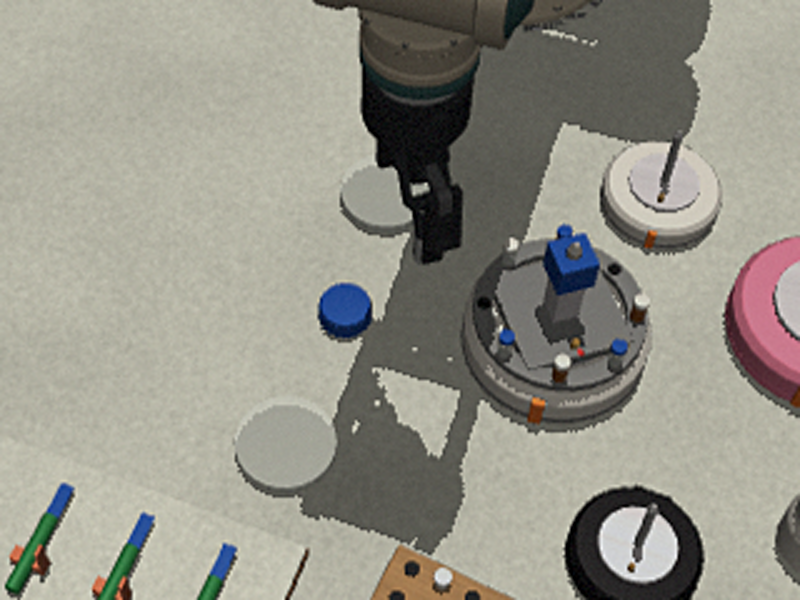

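The crop shows the carousel flat on the turntable, the brass pin showing in its slot near crop (575,343), and the spindle coming out through the block. Handing in.

```bash
python3 -c "
from h import *
print(env.sign_off())"
```

```text
the job is handed in; nothing more can be done
None
```

The carousel is home on the large white autosampler, released, with the arm clear; I handed it in at about 15 s, and no verdict is reported. I gripped it by the blue block and turned it to the pin's angle, which was visible in the camera images. It went down over the spindle and pin with no contact force until it reached the turntable, so it never needed turning on the pin.

**Last checks:**
- **Height:** the plate top read 0.0647 m in both the scene and wrist views, against 0.064 m expected.
- **Tilt:** the wrist view gave about 0.003 rad and the scene view 0.011 rad, both within the 0.03 rad limit.
- **Seating:** the brass pin shows in the slot and the spindle stands out through the block.
- **Release:** the gripper is open and the wrist force is about zero.
- **Bystanders:** those in view in the last picture look unmoved, but I did not measure them.

**Readings that disagreed:**
- **Block top:** it read 0.1536–0.1544 m against 0.152 m expected, probably because the spindle tip and the roughly 2 mm calibration error affect that reading.
- **Block centre:** the scene view put it about 1 mm from the spindle axis. The wrist view disagreed by about 5 mm, but its colour mask covered only part of the block (21 of 34 mm), so I did not rely on it.

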